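# Load the autosampler rack with the fractions in reverse order

### The job

Move the four sample bottles from the cups of the collection tray to the autosampler rack, one bottle in each pocket, in reverse order: the bottle nearest the tray's handle goes into the pocket farthest from the rack's handle, and so on, so that the last fraction collected is injected first. Keep the bottles upright, set them down on the pocket floors without dropping them, and leave them standing there released.

Things in the scene. Friction and masses are not known exactly. Their poses are not given: they have to be found in the camera images.
- tall: Tall slim round bottle, diameter 26 mm, straight sides up to 80 mm, cap of diameter 22 mm above, 92 mm high in all. Amber glass, white cap, about 60 g, loose. Origin at the centre of its underside, z up.
- squat: Squat wide round bottle, diameter 36 mm, straight sides up to 52 mm, cap of diameter 34 mm above, 66 mm high in all. Amber glass, white cap, about 60 g, loose. Origin at the centre of its underside, z up.
- square: Square bottle, 30 x 30 mm section with straight sides up to 64 mm, round cap of diameter 22 mm above, 80 mm high in all; at the start its sides are within about 5 degrees of parallel to the tray's. Amber glass, white cap, about 60 g, loose. Origin at the centre of its underside, z up. x and y square to its sides.
- necked: Round bottle of diameter 32 mm with straight sides up to 50 mm, then a sloping shoulder to a narrow 14 mm neck, cap of diameter 18 mm, 78 mm high in all. Amber glass, white cap, about 60 g, loose. Origin at the centre of its underside, z up.
- cupA: One of four identical open square grey cups fixed on the tray, 50 mm outside, 44 mm inside, 20 mm high, inner floor 4 mm above its underside (10 mm above the table). Origin: centre of its underside. At the start it holds the tall slim bottle; it does not move, so it marks that bottle's place in the row.
- cupB: One of four identical open square grey cups fixed on the tray, 50 mm outside, 44 mm inside, 20 mm high, inner floor 4 mm above its underside (10 mm above the table). Origin: centre of its underside. At the start it holds the squat wide bottle; it does not move, so it marks that bottle's place in the row.
- cupC: One of four identical open square grey cups fixed on the tray, 50 mm outside, 44 mm inside, 20 mm high, inner floor 4 mm above its underside (10 mm above the table). Origin: centre of its underside. At the start it holds the square bottle; it does not move, so it marks that bottle's place in the row.
- cupD: One of four identical open square grey cups fixed on the tray, 50 mm outside, 44 mm inside, 20 mm high, inner floor 4 mm above its underside (10 mm above the table). Origin: centre of its underside. At the start it holds the narrow-necked bottle; it does not move, so it marks that bottle's place in the row.
- tray: Collection tray, fixed: steel plate 240 x 70 mm, 6 mm thick, on the table, carrying the row of four grey cups. Origin: centre of its underside, at table height; x along the row, away from the handle. The white bow handle juts out at the -x end, turned roughly towards the robot (within 30 degrees). Cup centres at x = -84, -28, 28 and 84 mm, y = 0.
- rack: Autosampler rack, fixed: aluminium, 228 x 60 mm, four open pockets in a row, 52 x 52 mm inside; walls 22 mm high (36 mm at the handle), pocket floor 6 mm above the table. Origin: centre of its underside, at table height; x along the row, away from the white bow handle, which is turned roughly towards the robot (within 30 degrees). Pocket centres at x = -84, -28, 28 and 84 mm, y = 0.
There are look-alikes about, which are no part of the job. What is shaped like the square but yellow is not meant. What is shaped like the necked but green is not meant.

How it is judged:
By the outcome, as a careful person would: the job done as asked, in the order asked, and still so for the second after the job is handed in, with the robot touching nothing.
It also fails if it takes over 115 s, if anything falls off the work surface, if the arm or the gripper's body presses on something with over 40 N, if the wrist force passes 120 N, or if a joint passes its speed limit or range.

### The arm

A 7-joint arm with a two-finger parallel gripper is mounted at the origin on the work surface. World frame = base frame: x ahead of the robot, y to its left, z up, the work surface at z = 0. Lengths are in m, angles in rad, forces in N, time in s.
With the tool pointing down it reaches from about 0.425 to 0.925 m from the base axis. Payload 6.8 kg.
Tool frame: the origin (TCP) lies on the centre line of the jaws, within the pads' length; the fingertips stand ahead of it and the grasp point (between the pads) lies 11 mm behind it (r.tcp_to_tips is the z of the fingertips in the tool frame, in m); z points along the fingers, y is the line along which they close (so a half turn about z gives the same grasp; the last joint's range is limited). The gripper opens to 85 mm and grips with 20 to 120 N. Pads are 22 mm wide; open, the fingers measure 114 mm over their backs; the gripper's body (76 mm by 85 mm) begins 54 mm behind the grasp point. The pads swing forward as they close: fully open they stand 13 mm farther back than shut.
Start: joints at [1.059, 0.477, 0.022, 1.555, -0.011, 1.109, -0.083], TCP at [0.265, -0.621, 0.239] pointing down, gripper open.
Joint ranges: [-2.96, 2.96], [-0.34, 2.1], [-1.41, 1.46], [0.24, 2.44], [-1.37, 4.51], [0.17, 1.92], [-2.96, 2.96]. Speed limits (rad/s): [2.39, 2.39, 3.14, 3.14, 3.14, 3.14, 3.14].

### API

Orientations are given as a rotation vector (axis times angle).
In Python, from bench import r, optics gives the robot as it stands.
- The arm moves only by the shell command python3 -m creep 'ROWS' [FORCE]. ROWS is a JSON object whose one key "rows" holds a list of rows, each a list of 7 numbers: the shift along the tool's x, y, z in units of 25 mm (1.0 is 25 mm), then the turn, a rotation vector about the tool's x, y, z in units of 8 degrees (1.0 is 8 degrees), then the finger opening in mm, from 0 to 85.4. A call has 1 to 10 rows; each row is the pose to reach, as a shift and turn from the pose commanded when the call began, along the tool's axes at that moment; what a row does not reach only later rows make up. A row lasts 1/8 s, in which the tool goes at most 62.5 mm and 10.7 degrees, less where a joint would pass 70% of its speed; a pose out of reach is approached as far as the arm can. A call with a gripper value outside its range is refused whole. The fingers move at their own pace and stop on an object; FORCE is the grip in N (left out, the last holds). Time passes only in rows, so rows that repeat a pose let the fingers close. It gives the time, the measured TCP pose, the force, the opening and the grip force at its end, in the units of the state.
- r.get_obs(): the state, without advancing time (a new reading comes with each control period).
- optics.grab_frame(name): name is "scene" or "top" or "wrist"; returns a dict with "color" (400x640x3 uint8, blue, green, red), "K" (3x3 intrinsics, pixels), "R" (3x3) and "t" (3): a world point X has camera coordinates R X + t. Camera axes: x right, y down, z forward; pixel columns grow to the right and rows downward; lengths in m; the calibration is good to about 2 mm. A picture is of the moment at which its call begins. There is no depth.
- r.hand_in(): hands the job in; it is judged then, once.
The state is a dict: "clock": time; "joints": joint angles; "qvel": joint speeds; "tau": joint torques, N m; "tcp_pos": TCP position; "orientation": TCP orientation; "contact_force": force on the tool from outside, world axes, zero at the start; "moment": the same for the moment, N m; "grip_width": finger opening in m; "gripper_force": force on a finger pad.
Only numpy, scipy, OpenCV 4.12 (cv2) and the standard library are available. Lean on these libraries where they do the work, as an engineer would, in place of code of your own. Each camera call takes 0.05 s, during which the arm holds its last target. There are 200 camera calls.

## Working session

There is one attempt and no reset: what is moved stays moved. The work goes in short steps, Python scripts to look and compute and a shell command to move; the robot and the scene stay as the last step left them, time stands still between calls to the robot, and variables do not carry over. Pictures are saved under pics/ and viewed, at most 14 in all, crops included, and the job is handed in when it is done.

```bash
ls; mkdir -p pics
python3 - <<'E'
from bench import r, optics
import cv2,pickle
d={}
for n in("scene","top"):
    f=optics.grab_frame(n);d[n]=f;cv2.imwrite(f"pics/{n}0.png",f["color"]);print(n,f["K"],f["R"],f["t"])
pickle.dump(d,open("f0.pkl","wb"))
print(r.tcp_to_tips,r.get_obs())
E
```

```text
pics
scene [[426.97507911   0.         320.21370969]
 [  0.         426.97507911 198.0567412 ]
 [  0.           0.           1.        ]] [[ 0.1412744   0.9899058   0.01131583]
 [ 0.60461811 -0.07722582 -0.79276296]
 [-0.78388678  0.11883887 -0.60942501]] [-0.13482063 -0.30102797  1.35674556]
top [[411.49652414   0.         320.58709221]
 [  0.         411.49652414 199.62668998]
 [  0.           0.           1.        ]] [[ 0.00926233 -0.99995292  0.00289348]
 [-0.99889737 -0.00938566 -0.0459995 ]
 [ 0.04602449 -0.00246423 -0.99893727]] [0.01834823 0.53150282 0.81211096]
0.008 {'clock': 0.1, 'joints': array([ 1.05887403,  0.47769633,  0.02233514,  1.55632173, -0.01147579,
        1.10931802, -0.08307376]), 'qvel': array([-0.0009643 , -0.00123707,  0.00196339, -0.00276591,  0.00053007,
       -0.0004726 ,  0.00179874]), 'tau': array([ 3.95550480e-03, -5.97765648e+01,  1.61343846e+00, -2.81955224e+01,
        1.28356920e-02,  4.96500594e-03, -8.32924002e-06]), 'tcp_pos': array([ 0.265021  , -0.62024223,  0.23844998]), 'orientation': array([-3.07623279e+00, -6.29809018e-01,  7.13826014e-04]), 'contact_force': array([ 0.25324016,  0.89792436, -0.50039665]), 'moment': array([ 0.00776285, -0.01818145,  0.02248435]), 'gripper_force': 0.0, 'grip_width': 0.08540143791020119}
```

View pics/top0.png

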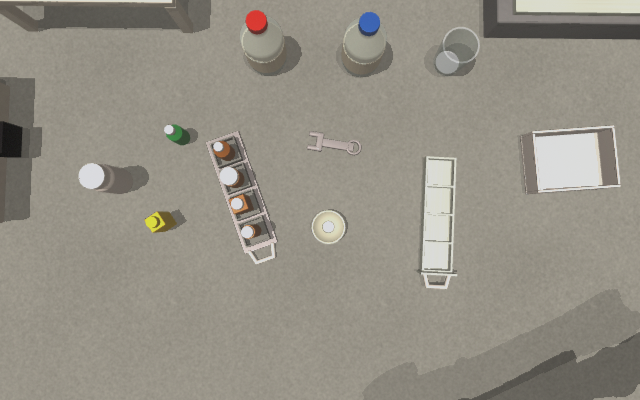

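View pics/scene0.png

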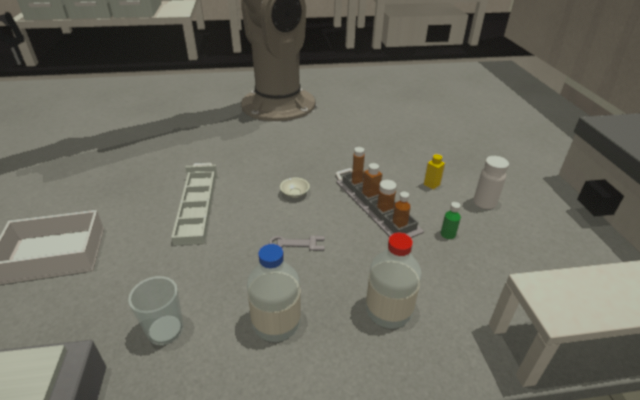

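The top view shows the tray around (241,195) with its handle at (262,255), and the rack around (438,215) with its handle at (437,283). Bottle candidates (top view):
- In the cups, from the handle: (249,232) looks tall, (240,204) square, (231,177) squat and (221,150) necked.
- Look-alikes on the table: yellow square (156,222), green necked (175,132) and a white jar (93,177).

I choose the amber ones in the cups and check them in one crop.

Run:
```python
import cv2,pickle,numpy as np
d=pickle.load(open("f0.pkl","rb"))
t=cv2.resize(d["top"]["color"][122:272,190:290],None,fx=4,fy=4,interpolation=cv2.INTER_CUBIC)
s=cv2.resize(d["scene"]["color"][140:240,330:430],None,fx=4,fy=4,interpolation=cv2.INTER_CUBIC)
c=np.zeros((600,800,3),np.uint8);c[:,:400]=t;c[:400,400:]=s
cv2.imwrite("pics/crop0.png",c)
c=cv2.resize(d["top"]["color"][148:298,390:490],None,fx=4,fy=4,interpolation=cv2.INTER_CUBIC)
cv2.imwrite("pics/rack0.png",c)
```

```text
(no output)
```

View pics/crop0.png

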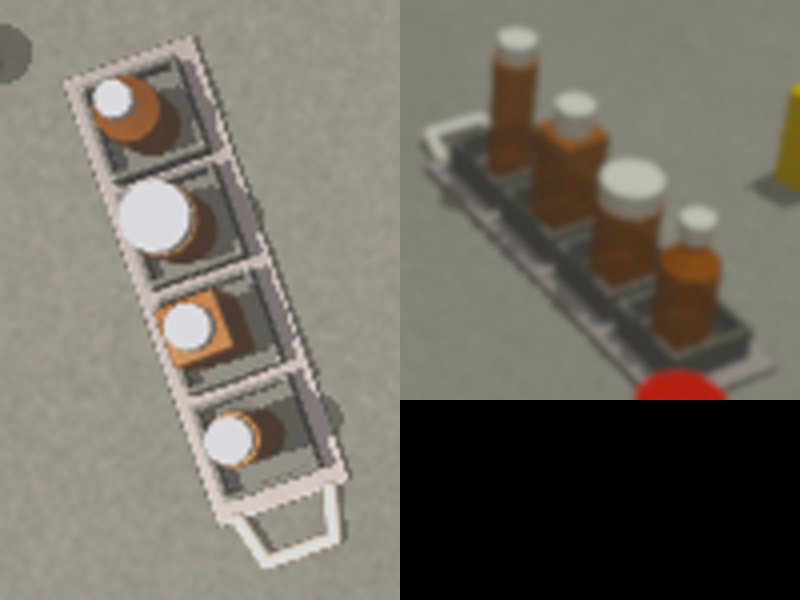

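View pics/rack0.png

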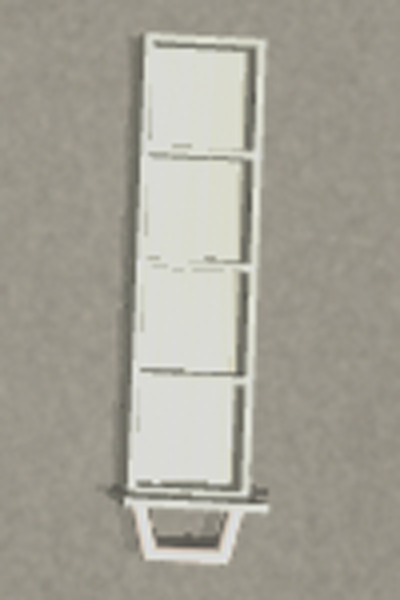

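The crop confirms it. Top crop, from the tray handle: tall (230,440), square (188,326), squat (155,215), necked (113,98), and the scene crop agrees. The rack's walls run (147,35)–(266,42)–(245,490)–(128,490), all pockets empty.

```bash
cat > h.py <<'E'
import numpy as np, cv2
from scipy.spatial.transform import Rotation as Ro
def ray(f,u,v,z):
    R=np.array(f["R"]);t=np.array(f["t"]);c=-R.T@t
    d=R.T@np.linalg.inv(f["K"])@[u,v,1];return c+d*(z-c[2])/d[2]
def proj(f,X):
    p=np.array(f["K"])@(np.array(f["R"])@X+f["t"]);return p[:2]/p[2]
def blobs(f,box,mask):
    x0,y0,x1,y1=box;n,l,s,c=cv2.connectedComponentsWithStats(mask[y0:y1,x0:x1].astype(np.uint8))
    return [(c[i][0]+x0,c[i][1]+y0,s[i][4]) for i in range(1,n) if s[i][4]>20]
def go(x,y,z,yaw):
    "rows' six numbers from the present pose to the tool-down pose whose closing axis y lies at yaw (deg, mod 180)"
    from bench import r
    o=r.get_obs();R0=Ro.from_rotvec(o["orientation"])
    best=min(([Ro.from_euler("z",yaw+k,degrees=True)*Ro.from_euler("x",180,degrees=True) for k in(90,-90)]),key=lambda T:(R0.inv()*T).magnitude())
    s=R0.inv().apply(np.array([x,y,z])-o["tcp_pos"])/.025
    w=np.degrees((R0.inv()*best).as_rotvec())/8
    print("rows",s.round(2),w.round(2),"| at",o["tcp_pos"].round(4),"w",round(o["grip_width"],4),"F",o["contact_force"].round(1),"t",round(o["clock"],1))
E
python3 - <<'E'
from h import *;import pickle
d=pickle.load(open("f0.pkl","rb"));T,S=d["top"],d["scene"]
Z=[.102,.090,.076,.088]
def white(f):
    c=f["color"].astype(int);return (c.min(2)>175)&(c.max(2)-c.min(2)<40)
print("top",[tuple(np.round(b,1)) for b in blobs(T,(205,130,262,242),white(T))])
print("scn",[tuple(np.round(b,1)) for b in blobs(S,(345,140,412,235),white(S))])
tc=[(190+68/4,122+82/4),(190+195/4,122+38/4),(190+345/4,122+475/4),(190+222/4,122+522/4)]
P=np.array([ray(T,u-.4,v-.4,.006)[:2] for u,v in tc]);print(P.round(4));far=(P[0]+P[1])/2;near=(P[2]+P[3])/2
c=(far+near)/2;e=far-near;print("tray",c.round(4),np.linalg.norm(e),"yaw",np.degrees(np.arctan2(e[1],e[0])))
e/=np.linalg.norm(e);
for k in(-.084,-.028,.028,.084):print((c+k*e).round(4))
dv=[(390+a/4-.4,148+b/4-.4) for a,b in((147,37),(266,41),(140,265),(255,268))]
P=np.array([ray(T,u,v,.022)[:2] for u,v in dv]);print(P.round(4));far=(P[0]+P[1])/2;mid=(P[2]+P[3])/2
e=far-mid;print("rack mid",mid.round(4),np.linalg.norm(e),"yaw",np.degrees(np.arctan2(e[1],e[0])));e/=np.linalg.norm(e)
for k in(-.084,-.028,.028,.084):
    X=mid+k*e;print(k,X.round(4))
for a,b in zip([(190+230/4,122+440/4),(190+188/4,122+326/4),(190+155/4,122+215/4),(190+113/4,122+98/4)],Z):print("cap",ray(T,a[0]-.4,a[1]-.4,b).round(4))
E
```

```text
top [(np.float64(217.7), np.float64(146.1), np.float64(63.0)), (np.float64(233.2), np.float64(198.6), np.float64(694.0))]
scn [(np.float64(388.0), np.float64(184.1), np.float64(65.0))]
[[0.6463 0.2557]
 [0.6695 0.1917]
 [0.4489 0.1124]
 [0.4248 0.1737]]
tray [0.5474 0.1834] 0.23529944755063276 yaw 20.05639658500626
[0.4685 0.1546]
[0.5211 0.1738]
[0.5737 0.193 ]
[0.6263 0.2122]
[[ 0.6181 -0.1864]
 [ 0.6166 -0.2456]
 [ 0.5046 -0.1826]
 [ 0.5037 -0.2395]]
rack mid [ 0.5042 -0.2111] 0.11330240535125417 yaw -2.4950992417132203
-0.084 [ 0.4202 -0.2074]
-0.028 [ 0.4762 -0.2099]
0.028 [ 0.5321 -0.2123]
0.084 [ 0.5881 -0.2147]
cap [0.4691 0.1536 0.102 ]
cap [0.52   0.1756 0.09  ]
cap [0.5718 0.1947 0.076 ]
cap [0.624  0.2122 0.088 ]
```

Run:
```python
from h import *;import pickle
S=pickle.load(open("f0.pkl","rb"))["scene"]
for p in([.4691,.1536,.102],[.52,.1756,.09],[.5718,.1947,.076],[.624,.2122,.088]):print(((proj(S,np.array(p))-[330,140])*4+[400,0]).round(0))
go(.55,-.2,.23,20-90)
```

```text
[514.  33.]
[573.  99.]
[630. 173.]
[695. 212.]
rows [ 17.09 -10.98   0.35] [-0.01  0.    0.39] | at [ 0.265  -0.6202  0.2384] w 0.0854 F [ 0.3  0.9 -0.5] t 0.1
```

```bash
python3 -m creep '{"rows":[[2,-1.3,0,0,0,0.4,85],[4,-2.6,0,0,0,0.4,85],[6,-3.9,0,0,0,0.4,85],[8,-5.2,0,0,0,0.4,85],[10,-6.4,0,0,0,0.4,85],[12,-7.7,0,0,0,0.4,85],[14,-9,0,0,0,0.4,85],[16,-10.3,0,0,0,0.4,85],[17,-11,0.3,0,0,0.4,85],[17,-11,0.3,0,0,0.4,85]]}' 60
python3 -c "
from h import *
go(.4691,.1536,.18,-70)"
```

```text
clock: 1.35
tcp_pos: [0.5489, -0.1973, 0.2309]
orientation: [-3.091, -0.552, 0.001]
contact_force: [-0.6, -0.1, -0.4]
grip_width: 0.085
gripper_force: 0.0
rows [  1.87 -14.27   2.06] [-0.01  0.    0.03] | at [ 0.5489 -0.1973  0.2309] w 0.085 F [-0.6 -0.1 -0.4] t 1.4
```

```bash
python3 -m creep '{"rows":[[0.2,-2,0.2,0,0,0,85],[0.5,-4,0.5,0,0,0,85],[0.8,-6,0.8,0,0,0,85],[1,-8,1,0,0,0,85],[1.3,-10,1.3,0,0,0,85],[1.6,-12,1.6,0,0,0,85],[1.8,-13.5,2,0,0,0,85],[1.87,-14.27,2,0,0,0,85],[1.87,-14.27,2,0,0,0,85],[1.87,-14.27,2,0,0,0,85]]}'
python3 - <<'E'
from h import *
from bench import optics
import pickle
f=optics.grab_frame("wrist");pickle.dump(f,open("w.pkl","wb"));cv2.imwrite("pics/w1.png",f["color"])
for p in([.4691,.1536,.102],[.52,.1756,.09],[.5718,.1947,.076],[.624,.2122,.088]):print(proj(f,np.array(p)).round(0))
go(.4691,.1536,.054,-70)
E
```

```text
clock: 2.6
tcp_pos: [0.4708, 0.1485, 0.1818]
orientation: [3.094, 0.54, 0.0]
contact_force: [0.2, 0.2, -0.6]
grip_width: 0.0846
gripper_force: 0.0
[311. 210.]
[306. 137.]
[305.  63.]
[305. -29.]
rows [ 0.   -0.22  5.11] [ 0.01  0.   -0.03] | at [0.4709 0.1485 0.1818] w 0.0855 F [-0.2  0.3 -0.3] t 2.6
```

View pics/w1.png

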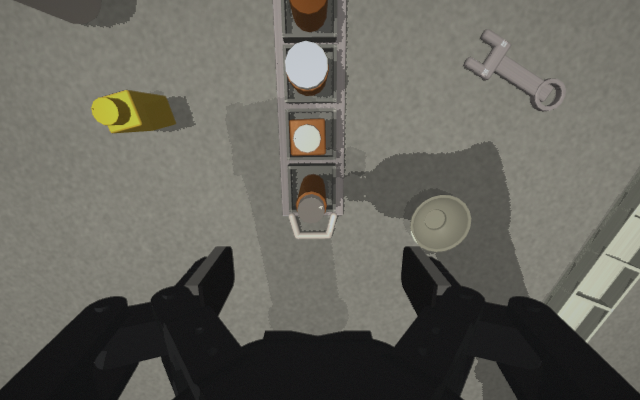

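Wrist view: tall cap at (312,207), square (306,138) and squat (306,65), all within a few pixels of prediction. The bowl at (440,222) is clear of the fingers. Descending.

```bash
python3 -m creep '{"rows":[[0,-0.22,0.6,0,0,0,85],[0,-0.22,1.2,0,0,0,85],[0,-0.22,1.8,0,0,0,85],[0,-0.22,2.4,0,0,0,80],[0,-0.22,3,0,0,0,75],[0,-0.22,3.6,0,0,0,70],[0,-0.22,4.2,0,0,0,65],[0,-0.22,4.8,0,0,0,60],[0,-0.22,5.1,0,0,0,60],[0,-0.22,5.1,0,0,0,60]]}' 40
python3 -m creep '{"rows":[[0,0,0,0,0,0,45],[0,0,0,0,0,0,35],[0,0,0,0,0,0,20],[0,0,0,0,0,0,20],[0,0,0,0,0,0,20],[0,0,0,0,0,0,20],[0,0,0,0,0,0,20]]}' 40
python3 -c "
from h import *
go(.4691,.1536,.16,-70)"
```

```text
clock: 3.9
tcp_pos: [0.4681, 0.1556, 0.0538]
orientation: [3.094, 0.544, -0.002]
contact_force: [0.1, 0.2, -0.8]
grip_width: 0.0601
gripper_force: 0.0
clock: 4.78
tcp_pos: [0.4687, 0.1557, 0.0546]
orientation: [3.094, 0.544, 0.001]
contact_force: [-0.7, -0.6, 5.2]
grip_width: 0.0248
gripper_force: 39.7
rows [-0.01  0.08 -4.22] [ 0.   -0.   -0.01] | at [0.4687 0.1557 0.0546] w 0.0248 F [-0.7 -0.6  5.2] t 4.8
```

```bash
python3 -m creep '{"rows":[[0,0,-0.3,0,0,0,20],[0,0,-0.8,0,0,0,20],[0,0,-1.5,0,0,0,20],[0,0,-2.2,0,0,0,20],[0,0,-2.9,0,0,0,20],[0,0,-3.5,0,0,0,20],[0,0,-4,0,0,0,20],[0,0,-4.3,0,0,0,20],[0,0,-4.3,0,0,0,20]]}'
python3 -c "
from h import *
go(.5881,-.2147,.16,-92.5)"
```

```text
clock: 5.9
tcp_pos: [0.4687, 0.1557, 0.1622]
orientation: [-3.094, -0.544, -0.001]
contact_force: [-0.2, 0.3, -0.5]
grip_width: 0.025
gripper_force: 39.7
rows [-0.56 15.56  0.09] [-0.   -0.01  2.8 ] | at [0.4687 0.1557 0.1622] w 0.025 F [-0.2  0.3 -0.5] t 5.9
```

```bash
python3 -m creep '{"rows":[[0,1,0,0,0,0.2,20],[-0.1,2.7,0,0,0,0.5,20],[-0.2,4.6,0,0,0,0.8,20],[-0.2,6.5,0,0,0,1.2,20],[-0.3,8.4,0,0,0,1.6,20],[-0.4,10.3,0,0,0,2,20],[-0.5,12.2,0,0,0,2.4,20],[-0.5,14,0.1,0,0,2.7,20],[-0.56,15.2,0.1,0,0,2.8,20],[-0.56,15.56,0.1,0,0,2.8,20]]}'
python3 - <<'E'
from h import *
from bench import optics
f=optics.grab_frame("wrist");cv2.imwrite("pics/w2.png",f["color"])
for p in([.5881,-.2147,.006],[.4202,-.2074,.006]):print(proj(f,np.array(p)).round(0))
go(.5881,-.2147,.052,-92.5)
E
```

```text
clock: 7.15
tcp_pos: [0.5868, -0.2186, 0.1583]
orientation: [3.14, -0.075, -0.003]
contact_force: [0.1, 0.3, -0.2]
grip_width: 0.0254
gripper_force: 39.7
[313. 187.]
[315. 324.]
rows [ 0.03 -0.14  4.26] [ 0.01  0.01 -0.02] | at [ 0.5872 -0.218   0.1584] w 0.0251 F [ 0.6 -0.4 -1.7] t 7.2
```

View pics/w2.png

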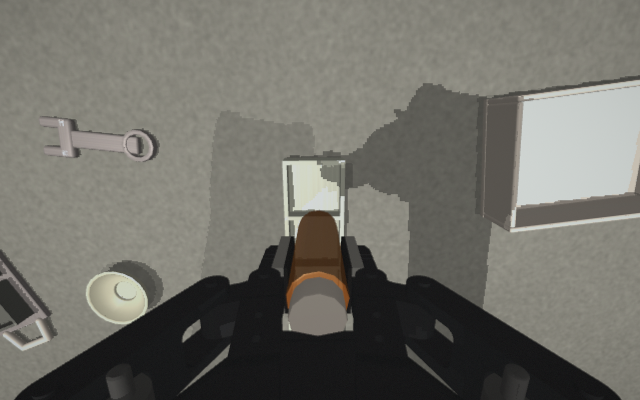

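Bottle hangs upright in the jaws; the far pocket's centre is at about (313,187) as predicted. Lowering.

```bash
python3 -m creep '{"rows":[[0,-0.14,0.4,0,0,0,20],[0,-0.14,1,0,0,0,20],[0,-0.14,1.6,0,0,0,20],[0,-0.14,2.2,0,0,0,20],[0,-0.14,2.8,0,0,0,20],[0,-0.14,3.3,0,0,0,20],[0,-0.14,3.7,0,0,0,20],[0,-0.14,4,0,0,0,20],[0,-0.14,4.15,0,0,0,20],[0,-0.14,4.15,0,0,0,20]]}'
python3 -c "
from h import *
go(.5881,-.2147,.0505,-92.5)"
```

```text
clock: 8.45
tcp_pos: [0.5881, -0.2113, 0.0555]
orientation: [-3.141, 0.068, -0.0]
contact_force: [-0.4, 0.4, -0.2]
grip_width: 0.025
gripper_force: 39.7
rows [0.01 0.13 0.2 ] [-0. -0.  0.] | at [ 0.5881 -0.2113  0.0555] w 0.025 F [-0.4  0.4 -0.2] t 8.4
```

```bash
python3 -m creep '{"rows":[[0,0.13,0.05,0,0,0,20],[0,0.13,0.1,0,0,0,20],[0,0.13,0.14,0,0,0,20],[0,0.13,0.17,0,0,0,20],[0,0.13,0.19,0,0,0,20],[0,0.13,0.19,0,0,0,20]]}'
```

```text
clock: 9.2
tcp_pos: [0.5879, -0.2145, 0.0508]
orientation: [-3.141, 0.067, 0.0]
contact_force: [0.2, -0.2, -1.1]
grip_width: 0.0252
gripper_force: 39.7
```

```bash
python3 -m creep '{"rows":[[0,0,0.03,0,0,0,20],[0,0,0.05,0,0,0,20],[0,0,0.05,0,0,0,20]]}'; python3 -m creep '{"rows":[[0,0,0.03,0,0,0,20],[0,0,0.05,0,0,0,20],[0,0,0.05,0,0,0,20]]}'
```

```text
clock: 9.57
tcp_pos: [0.5881, -0.2146, 0.0506]
orientation: [3.141, -0.068, 0.001]
contact_force: [-3.1, 1.9, 8.3]
grip_width: 0.0251
gripper_force: 40.4
clock: 9.95
tcp_pos: [0.5883, -0.2146, 0.0506]
orientation: [3.141, -0.068, 0.001]
contact_force: [-5.5, 1.9, 18.3]
grip_width: 0.0248
gripper_force: 41.3
```

```bash
python3 -m creep '{"rows":[[0,0,-0.08,0,0,0,20],[0,0,-0.08,0,0,0,30],[0,0,-0.08,0,0,0,40],[0,0,-0.08,0,0,0,55],[0,0,-0.08,0,0,0,60],[0,0,-0.08,0,0,0,60]]}' 40
python3 -m creep '{"rows":[[0,0,-0.5,0,0,0,60],[0,0,-1.2,0,0,0,65],[0,0,-2,0,0,0,70],[0,0,-2.8,0,0,0,75],[0,0,-3.6,0,0,0,80],[0,0,-4.4,0,0,0,85],[0,0,-5,0,0,0,85],[0,0,-5.2,0,0,0,85],[0,0,-5.2,0,0,0,85]]}'
python3 - <<'E'
from h import *
from bench import optics
f=optics.grab_frame("top");cv2.imwrite("pics/t2.png",cv2.resize(f["color"][130:300,390:490],None,fx=3,fy=3))
print(proj(f,np.array([.5881,-.2147,.098])))
go(.52,.1756,.18,-70)
E
```

```text
clock: 10.7
tcp_pos: [0.5879, -0.2146, 0.0502]
orientation: [-3.141, 0.068, 0.0]
contact_force: [0.4, -0.4, -0.4]
grip_width: 0.0602
gripper_force: 0.0
clock: 11.82
tcp_pos: [0.5879, -0.2146, 0.1804]
orientation: [3.141, -0.068, 0.0]
contact_force: [-0.1, -0.0, -0.3]
grip_width: 0.0849
gripper_force: 0.0
[453.03664168 167.20805945]
rows [ -3.37 -15.47  -0.  ] [-0.    0.01 -2.81] | at [ 0.5876 -0.2145  0.1798] w 0.0848 F [ 0.6  0.3 -0.1] t 11.9
```

```bash
python3 -m creep '{"rows":[[-0.4,-2,0,0,0,-0.3,85],[-0.9,-4,0,0,0,-0.7,85],[-1.3,-6,0,0,0,-1.1,85],[-1.7,-8,0,0,0,-1.4,85],[-2.2,-10,0,0,0,-1.8,85],[-2.6,-12,0,0,0,-2.1,85],[-3,-14,0,0,0,-2.5,85],[-3.3,-15.2,0,0,0,-2.8,85],[-3.37,-15.47,0,0,0,-2.81,85],[-3.37,-15.47,0,0,0,-2.81,85]]}'
python3 - <<'E'
from h import *
from bench import optics
f=optics.grab_frame("top");cv2.imwrite("pics/t3.png",cv2.resize(f["color"][130:300,390:490],None,fx=3,fy=3))
go(.52,.1756,.049,-70)
E
```

```text
clock: 13.12
tcp_pos: [0.5203, 0.1747, 0.1797]
orientation: [3.093, 0.545, -0.002]
contact_force: [1.3, -0.3, -0.4]
grip_width: 0.085
gripper_force: 0.0
rows [ 0.01 -0.08  5.23] [ 0.01  0.01 -0.01] | at [0.5205 0.1738 0.1798] w 0.0845 F [ 0.2 -0.1  0.3] t 13.2
```

View pics/t3.png

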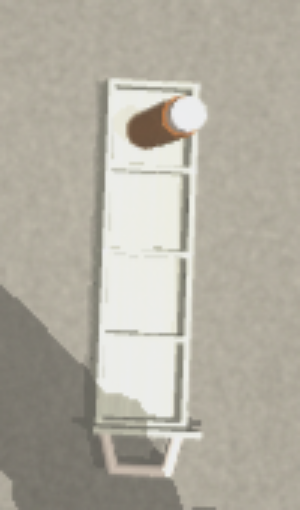

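Tall stands upright in the far pocket (cap at crop (187,113), i.e. top pixel (452,168), as predicted). Next: square.

```bash
python3 -m creep '{"rows":[[0,-0.05,0.7,0,0,0,85],[0,-0.05,1.4,0,0,0,85],[0,-0.05,2.1,0,0,0,85],[0,-0.05,2.8,0,0,0,80],[0,-0.05,3.5,0,0,0,75],[0,-0.05,4.2,0,0,0,70],[0,-0.05,4.8,0,0,0,65],[0,-0.05,5.2,0,0,0,60],[0,-0.05,5.23,0,0,0,60],[0,-0.05,5.23,0,0,0,60]]}' 40
python3 -m creep '{"rows":[[0,0,0,0,0,0,50],[0,0,0,0,0,0,40],[0,0,0,0,0,0,25],[0,0,0,0,0,0,25],[0,0,0,0,0,0,25],[0,0,0,0,0,0,25],[0,0,0,0,0,0,25]]}' 40
python3 -m creep '{"rows":[[0,0,-0.3,0,0,0,25],[0,0,-0.8,0,0,0,25],[0,0,-1.5,0,0,0,25],[0,0,-2.2,0,0,0,25],[0,0,-2.9,0,0,0,25],[0,0,-3.5,0,0,0,25],[0,0,-4.1,0,0,0,25],[0,0,-4.6,0,0,0,25],[0,0,-4.6,0,0,0,25],[0,0,-4.6,0,0,0,25]]}'
python3 -c "
from h import *
go(.5321,-.2123,.16,-92.5)"
```

```text
clock: 14.42
tcp_pos: [0.5203, 0.1768, 0.0499]
orientation: [-3.094, -0.546, -0.001]
contact_force: [-0.0, -0.6, 0.2]
grip_width: 0.0605
gripper_force: 0.0
clock: 15.3
tcp_pos: [0.5202, 0.1767, 0.0499]
orientation: [3.094, 0.546, 0.001]
contact_force: [-1.6, -1.4, 5.1]
grip_width: 0.0295
gripper_force: 40.7
clock: 16.55
tcp_pos: [0.5197, 0.1764, 0.1641]
orientation: [3.094, 0.546, -0.001]
contact_force: [0.2, 0.1, -1.2]
grip_width: 0.0297
gripper_force: 40.0
rows [-4.85 14.78  0.17] [0.   0.01 2.81] | at [0.5197 0.1764 0.1641] w 0.0297 F [ 0.2  0.1 -1.2] t 16.6
```

```bash
python3 -m creep '{"rows":[[-0.3,1,0,0,0,0.2,25],[-0.9,2.7,0,0,0,0.5,25],[-1.5,4.6,0,0,0,0.8,25],[-2.1,6.5,0,0,0,1.2,25],[-2.7,8.4,0,0,0,1.6,25],[-3.4,10.3,0,0,0,2,25],[-4,12.2,0,0,0,2.4,25],[-4.5,13.8,0.1,0,0,2.7,25],[-4.85,14.78,0.15,0,0,2.81,25],[-4.85,14.78,0.15,0,0,2.81,25]]}'
python3 -m creep '{"rows":[[0,0,0.4,0,0,0,25],[0,0,1,0,0,0,25],[0,0,1.6,0,0,0,25],[0,0,2.2,0,0,0,25],[0,0,2.8,0,0,0,25],[0,0,3.3,0,0,0,25],[0,0,3.7,0,0,0,25],[0,0,4.1,0,0,0,25],[0,0,4.2,0,0,0,25],[0,0,4.2,0,0,0,25]]}'
python3 -c "
from h import *
go(.5321,-.2123,.046,-92.5)"
```

```text
clock: 17.8
tcp_pos: [0.5314, -0.2147, 0.1602]
orientation: [3.14, -0.074, -0.002]
contact_force: [-0.2, -0.3, -1.3]
grip_width: 0.0299
gripper_force: 40.0
clock: 19.05
tcp_pos: [0.5326, -0.2121, 0.0558]
orientation: [3.141, -0.068, 0.0]
contact_force: [-0.5, -0.2, 0.1]
grip_width: 0.0297
gripper_force: 40.0
rows [-0.02  0.01  0.39] [ 0. -0.  0.] | at [ 0.5326 -0.2121  0.0558] w 0.0297 F [-0.5 -0.2  0.1] t 19.1
```

Contact is expected at TCP z ≈ 0.046.

```bash
python3 -m creep '{"rows":[[0,0,0.1,0,0,0,25],[0,0,0.2,0,0,0,25],[0,0,0.28,0,0,0,25],[0,0,0.33,0,0,0,25],[0,0,0.36,0,0,0,25],[0,0,0.36,0,0,0,25]]}'
python3 -m creep '{"rows":[[0,0,0.03,0,0,0,25],[0,0,0.04,0,0,0,25],[0,0,0.04,0,0,0,25]]}'
```

```text
clock: 19.8
tcp_pos: [0.5325, -0.2121, 0.0468]
orientation: [-3.141, 0.068, 0.0]
contact_force: [0.1, -1.2, -0.8]
grip_width: 0.0295
gripper_force: 40.0
clock: 20.18
tcp_pos: [0.5326, -0.2121, 0.046]
orientation: [3.141, -0.068, 0.0]
contact_force: [-0.3, 0.4, 1.6]
grip_width: 0.0294
gripper_force: 40.3
```

```bash
python3 -m creep '{"rows":[[0,0,0.02,0,0,0,25],[0,0,0.02,0,0,0,25]]}'
python3 -m creep '{"rows":[[0,0,-0.02,0,0,0,25],[0,0,-0.02,0,0,0,35],[0,0,-0.02,0,0,0,45],[0,0,-0.02,0,0,0,60],[0,0,-0.02,0,0,0,60],[0,0,-0.02,0,0,0,60]]}' 40
python3 -m creep '{"rows":[[0,0,-0.5,0,0,0,60],[0,0,-1.2,0,0,0,65],[0,0,-2,0,0,0,70],[0,0,-2.8,0,0,0,75],[0,0,-3.6,0,0,0,80],[0,0,-4.4,0,0,0,85],[0,0,-5,0,0,0,85],[0,0,-5.2,0,0,0,85],[0,0,-5.2,0,0,0,85]]}' 
python3 -c "
from h import *
go(.5718,.1947,.18,-70)"
```

```text
clock: 20.42
tcp_pos: [0.5327, -0.2122, 0.0459]
orientation: [3.141, -0.068, 0.001]
contact_force: [-1.8, 0.7, 5.8]
grip_width: 0.0296
gripper_force: 40.9
clock: 21.18
tcp_pos: [0.5325, -0.2121, 0.0458]
orientation: [3.141, -0.068, 0.0]
contact_force: [-0.2, -0.7, 0.1]
grip_width: 0.06
gripper_force: 0.0
clock: 22.3
tcp_pos: [0.5325, -0.2121, 0.176]
orientation: [3.141, -0.068, 0.001]
contact_force: [-0.3, 0.7, -1.1]
grip_width: 0.085
gripper_force: 0.0
rows [  0.87 -16.32  -0.16] [ 0.   -0.   -2.81] | at [ 0.5325 -0.2121  0.176 ] w 0.085 F [-0.3  0.7 -1.1] t 22.3
```

```bash
python3 -m creep '{"rows":[[0.1,-2,0,0,0,-0.3,85],[0.2,-4,0,0,0,-0.7,85],[0.3,-6,0,0,0,-1.1,85],[0.4,-8,0,0,0,-1.4,85],[0.5,-10,0,0,0,-1.8,85],[0.6,-12,0,0,0,-2.1,85],[0.7,-14,0,0,0,-2.5,85],[0.8,-15.8,-0.1,0,0,-2.8,85],[0.87,-16.32,-0.16,0,0,-2.81,85],[0.87,-16.32,-0.16,0,0,-2.81,85]]}'
python3 - <<'E'
from h import *
from bench import optics
f=optics.grab_frame("top");cv2.imwrite("pics/t4.png",cv2.resize(f["color"][120:300,190:490],None,fx=2.6,fy=2.6))
for p in([.5321,-.2123,.086],):print(((proj(f,np.array(p))-[190,120])*2.6).round(0))
f=optics.grab_frame("wrist");cv2.imwrite("pics/w4.png",f["color"])
for p in([.5718,.1947,.076],[.624,.2122,.088]):print(proj(f,np.array(p)).round(0))
go(.5718,.1947,.038,-70)
E
```

```text
clock: 23.55
tcp_pos: [0.5714, 0.1949, 0.179]
orientation: [3.093, 0.548, -0.002]
contact_force: [0.2, -0.2, -0.5]
grip_width: 0.0849
gripper_force: 0.0
[675. 204.]
[316. 201.]
[318. 137.]
rows [ 0.04 -0.09  5.65] [ 0.01  0.01 -0.01] | at [0.5718 0.1925 0.1791] w 0.0849 F [ 0.2 -1.4 -0.3] t 23.6
```

View pics/t4.png

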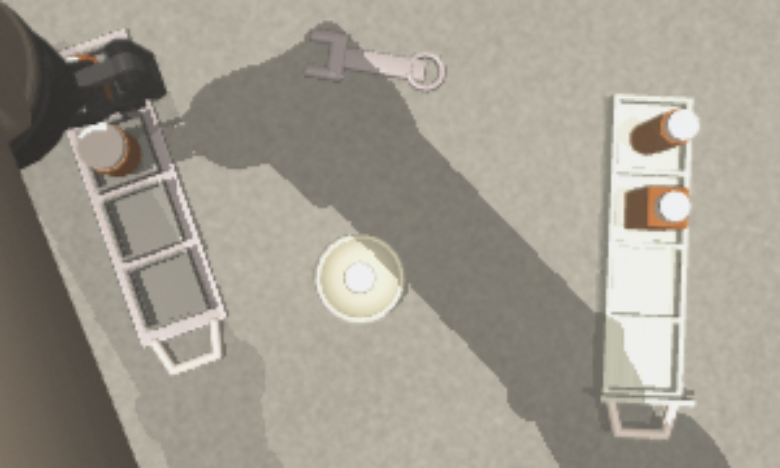

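View pics/w4.png

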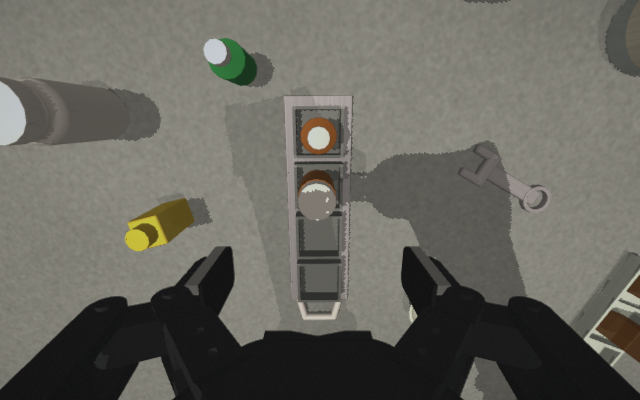

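Tall and square stand in their pockets (caps (683,126), (675,205)). The wrist view shows the squat cap at (316,200) and the necked cap at (318,137), as predicted; nothing is near the fingers.

```bash
python3 -m creep '{"rows":[[0,-0.03,0.7,0,0,0,85],[0,-0.03,1.4,0,0,0,85],[0,-0.03,2.1,0,0,0,85],[0,-0.03,2.8,0,0,0,85],[0,-0.03,3.5,0,0,0,80],[0,-0.03,4.2,0,0,0,75],[0,-0.03,4.9,0,0,0,70],[0,-0.03,5.5,0,0,0,65],[0,-0.03,5.65,0,0,0,65],[0,-0.03,5.65,0,0,0,65]]}' 40
python3 -m creep '{"rows":[[0,0,0,0,0,0,55],[0,0,0,0,0,0,45],[0,0,0,0,0,0,30],[0,0,0,0,0,0,30],[0,0,0,0,0,0,30],[0,0,0,0,0,0,30],[0,0,0,0,0,0,30]]}' 40
python3 -m creep '{"rows":[[0,0,-0.3,0,0,0,30],[0,0,-0.8,0,0,0,30],[0,0,-1.5,0,0,0,30],[0,0,-2.2,0,0,0,30],[0,0,-2.9,0,0,0,30],[0,0,-3.6,0,0,0,30],[0,0,-4.3,0,0,0,30],[0,0,-5,0,0,0,30],[0,0,-5,0,0,0,30],[0,0,-5,0,0,0,30]]}'
python3 -c "
from h import *
go(.4762,-.2099,.16,-92.5)"
```

```text
clock: 24.9
tcp_pos: [0.5716, 0.1954, 0.0385]
orientation: [3.094, 0.546, -0.0]
contact_force: [-0.8, 0.1, -0.7]
grip_width: 0.0653
gripper_force: 0.0
clock: 25.78
tcp_pos: [0.572, 0.1954, 0.0392]
orientation: [-3.094, -0.546, -0.001]
contact_force: [-2.0, -1.9, 5.9]
grip_width: 0.0351
gripper_force: 39.9
clock: 27.02
tcp_pos: [0.5712, 0.1951, 0.1631]
orientation: [3.094, 0.546, -0.001]
contact_force: [-0.1, 0.2, -1.9]
grip_width: 0.0352
gripper_force: 39.9
rows [-9.11 13.92  0.13] [0.   0.01 2.81] | at [0.5712 0.1951 0.1631] w 0.0352 F [-0.1  0.2 -1.9] t 27.0
```

```bash
python3 -m creep '{"rows":[[-0.7,1,0,0,0,0.2,30],[-1.8,2.7,0,0,0,0.5,30],[-3,4.6,0,0,0,0.8,30],[-4.2,6.4,0,0,0,1.2,30],[-5.4,8.2,0,0,0,1.6,30],[-6.5,10,0,0,0,2,30],[-7.7,11.8,0,0,0,2.4,30],[-8.6,13.2,0.1,0,0,2.7,30],[-9.11,13.92,0.13,0,0,2.81,30],[-9.11,13.92,0.13,0,0,2.81,30]]}'
python3 -m creep '{"rows":[[0,0,0.4,0,0,0,30],[0,0,1,0,0,0,30],[0,0,1.7,0,0,0,30],[0,0,2.4,0,0,0,30],[0,0,3.1,0,0,0,30],[0,0,3.7,0,0,0,30],[0,0,4.2,0,0,0,30],[0,0,4.5,0,0,0,30],[0,0,4.7,0,0,0,30],[0,0,4.7,0,0,0,30]]}'
python3 -c "
from h import *
go(.4762,-.2099,.035,-92.5)"
```

```text
clock: 28.28
tcp_pos: [0.476, -0.2104, 0.1597]
orientation: [-3.141, 0.071, 0.002]
contact_force: [0.5, 1.1, -1.6]
grip_width: 0.0354
gripper_force: 40.0
clock: 29.52
tcp_pos: [0.4766, -0.2097, 0.0427]
orientation: [3.141, -0.068, -0.0]
contact_force: [-0.0, 1.0, -0.8]
grip_width: 0.0349
gripper_force: 40.0
rows [-0.02  0.01  0.31] [0. 0. 0.] | at [ 0.4766 -0.2097  0.0427] w 0.0349 F [-0.   1.  -0.8] t 29.5
```

```bash
python3 -m creep '{"rows":[[0,0,0.1,0,0,0,30],[0,0,0.18,0,0,0,30],[0,0,0.24,0,0,0,30],[0,0,0.28,0,0,0,30],[0,0,0.28,0,0,0,30]]}'
python3 -m creep '{"rows":[[0,0,0.03,0,0,0,30],[0,0,0.03,0,0,0,30]]}'
```

```text
clock: 30.15
tcp_pos: [0.4766, -0.2096, 0.0358]
orientation: [-3.141, 0.068, 0.0]
contact_force: [0.5, -0.2, -0.9]
grip_width: 0.0346
gripper_force: 40.0
clock: 30.4
tcp_pos: [0.4768, -0.2097, 0.0352]
orientation: [3.141, -0.068, 0.0]
contact_force: [-1.2, 0.3, 1.4]
grip_width: 0.0349
gripper_force: 40.3
```

```bash
python3 -m creep '{"rows":[[0,0,0.02,0,0,0,30],[0,0,0.02,0,0,0,30]]}'
python3 -m creep '{"rows":[[0,0,-0.02,0,0,0,30],[0,0,-0.02,0,0,0,40],[0,0,-0.02,0,0,0,50],[0,0,-0.02,0,0,0,60],[0,0,-0.02,0,0,0,65],[0,0,-0.02,0,0,0,65]]}' 40
python3 -m creep '{"rows":[[0,0,-0.5,0,0,0,65],[0,0,-1.2,0,0,0,65],[0,0,-2,0,0,0,70],[0,0,-2.8,0,0,0,75],[0,0,-3.6,0,0,0,80],[0,0,-4.4,0,0,0,85],[0,0,-5.1,0,0,0,85],[0,0,-5.7,0,0,0,85],[0,0,-5.7,0,0,0,85]]}' 
python3 -c "
from h import *
go(.624,.2122,.18,-70)"
```

```text
clock: 30.65
tcp_pos: [0.4768, -0.2097, 0.0352]
orientation: [3.141, -0.068, 0.0]
contact_force: [-2.0, 1.0, 7.5]
grip_width: 0.0354
gripper_force: 41.0
clock: 31.4
tcp_pos: [0.4766, -0.2096, 0.035]
orientation: [-3.141, 0.068, -0.0]
contact_force: [0.8, -0.5, 0.4]
grip_width: 0.0649
gripper_force: 0.0
clock: 32.52
tcp_pos: [0.4774, -0.2099, 0.1793]
orientation: [3.14, -0.068, 0.005]
contact_force: [-0.0, -0.3, -0.2]
grip_width: 0.0849
gripper_force: 0.0
rows [  5.13 -17.12  -0.03] [ 0.01 -0.02 -2.81] | at [ 0.4774 -0.2099  0.1793] w 0.0849 F [-0.  -0.3 -0.2] t 32.5
```

```bash
python3 -m creep '{"rows":[[0.6,-2,0,0,0,-0.3,85],[1.3,-4.2,0,0,0,-0.7,85],[1.9,-6.4,0,0,0,-1.1,85],[2.6,-8.6,0,0,0,-1.4,85],[3.2,-10.8,0,0,0,-1.8,85],[3.9,-13,0,0,0,-2.1,85],[4.5,-15,0,0,0,-2.5,85],[5,-16.6,0,0,0,-2.8,85],[5.13,-17.12,0,0,0,-2.81,85],[5.13,-17.12,0,0,0,-2.81,85]]}'
python3 -m creep '{"rows":[[0,0,0.7,0,0,0,85],[0,0,1.4,0,0,0,85],[0,0,2.1,0,0,0,85],[0,0,2.8,0,0,0,85]]}' 40
python3 - <<'E'
from h import *
from bench import optics
f=optics.grab_frame("top");cv2.imwrite("pics/t5.png",cv2.resize(f["color"][120:300,190:490],None,fx=2.6,fy=2.6))
for p in([.4762,-.2099,.072],):print(((proj(f,np.array(p))-[190,120])*2.6).round(0))
go(.624,.2122,.038,-70)
E
```

```text
clock: 33.78
tcp_pos: [0.6226, 0.2127, 0.1767]
orientation: [3.093, 0.547, -0.002]
contact_force: [0.2, 0.2, -0.4]
grip_width: 0.0847
gripper_force: 0.0
clock: 34.28
tcp_pos: [0.6228, 0.2118, 0.1059]
orientation: [3.094, 0.545, -0.001]
contact_force: [0.5, 0.6, 0.0]
grip_width: 0.0848
gripper_force: 0.0
[666. 283.]
rows [0.12 0.   2.62] [0.   0.03 0.  ] | at [0.6215 0.2114 0.1035] w 0.0849 F [-1.1 -1.1 -2.4] t 34.3
```

View pics/t5.png

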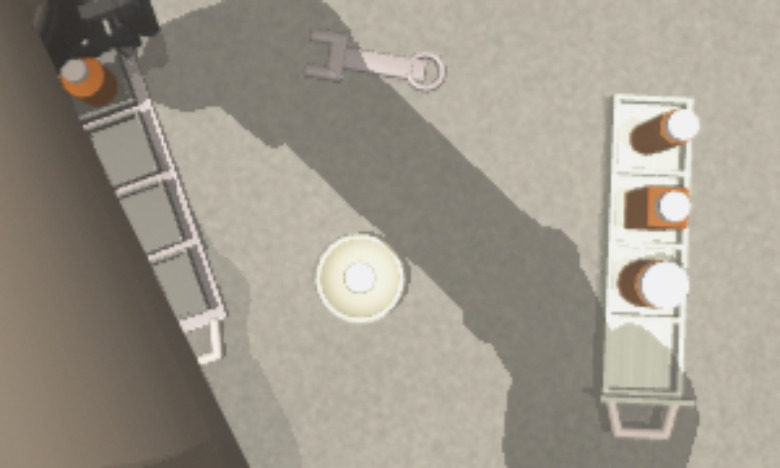

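Three bottles stand in place (squat cap at (664,285)). The necked one is still in its cup at (75,72). Grasping it.

```bash
python3 -m creep '{"rows":[[0.08,0,0.6,0,0,0,85],[0.08,0,1.2,0,0,0,80],[0.08,0,1.8,0,0,0,75],[0.08,0,2.3,0,0,0,65],[0.08,0,2.58,0,0,0,60],[0.08,0,2.58,0,0,0,60],[0.08,0,2.58,0,0,0,60]]}' 40
python3 -m creep '{"rows":[[0,0,0,0,0,0,50],[0,0,0,0,0,0,40],[0,0,0,0,0,0,27],[0,0,0,0,0,0,27],[0,0,0,0,0,0,27],[0,0,0,0,0,0,27],[0,0,0,0,0,0,27]]}' 40
python3 -m creep '{"rows":[[0,0,-0.3,0,0,0,27],[0,0,-0.8,0,0,0,27],[0,0,-1.5,0,0,0,27],[0,0,-2.2,0,0,0,27],[0,0,-2.9,0,0,0,27],[0,0,-3.6,0,0,0,27],[0,0,-4.3,0,0,0,27],[0,0,-5,0,0,0,27],[0,0,-5,0,0,0,27],[0,0,-5,0,0,0,27]]}'
python3 -c "
from h import *
go(.4202,-.2074,.16,-92.5)"
```

```text
clock: 35.2
tcp_pos: [0.6255, 0.2134, 0.0436]
orientation: [-3.094, -0.546, -0.002]
contact_force: [0.1, -0.4, -0.2]
grip_width: 0.0597
gripper_force: 0.0
clock: 36.08
tcp_pos: [0.6254, 0.2131, 0.0435]
orientation: [3.094, 0.546, 0.001]
contact_force: [-0.8, -1.5, 5.5]
grip_width: 0.0307
gripper_force: 39.6
clock: 37.33
tcp_pos: [0.6247, 0.2129, 0.1676]
orientation: [3.094, 0.546, -0.001]
contact_force: [-0.5, -0.3, -1.8]
grip_width: 0.0305
gripper_force: 39.6
rows [-13.44  13.     0.32] [0.   0.01 2.81] | at [0.6247 0.2129 0.1676] w 0.0305 F [-0.5 -0.3 -1.8] t 37.3
```

```bash
python3 -m creep '{"rows":[[-1,1,0,0,0,0.2,27],[-2.6,2.5,0,0,0,0.5,27],[-4.2,4.1,0,0,0,0.8,27],[-5.8,5.7,0,0,0,1.2,27],[-7.4,7.2,0,0,0,1.6,27],[-9,8.8,0,0,0,2,27],[-10.6,10.3,0,0,0,2.4,27],[-12.2,11.8,0.1,0,0,2.7,27],[-13.2,12.7,0.2,0,0,2.81,27],[-13.44,13,0.3,0,0,2.81,27]]}'
python3 -m creep '{"rows":[[0,0,0,0,0,0,27],[0,0,0.5,0,0,0,27],[0,0,1.1,0,0,0,27],[0,0,1.8,0,0,0,27],[0,0,2.5,0,0,0,27],[0,0,3.2,0,0,0,27],[0,0,3.8,0,0,0,27],[0,0,4.3,0,0,0,27],[0,0,4.5,0,0,0,27],[0,0,4.5,0,0,0,27]]}'
python3 -c "
from h import *
go(.4202,-.2074,.0395,-92.5)"
```

```text
clock: 38.58
tcp_pos: [0.4187, -0.2091, 0.1598]
orientation: [3.141, -0.074, -0.003]
contact_force: [0.6, 1.3, -0.9]
grip_width: 0.0308
gripper_force: 39.7
clock: 39.83
tcp_pos: [0.4206, -0.2072, 0.0478]
orientation: [-3.141, 0.067, 0.0]
contact_force: [-1.1, 0.7, -1.4]
grip_width: 0.0309
gripper_force: 39.7
rows [-0.01  0.01  0.33] [-0.  0.  0.] | at [ 0.4206 -0.2072  0.0478] w 0.0309 F [-1.1  0.7 -1.4] t 39.8
```

```bash
python3 -m creep '{"rows":[[0,0,0.1,0,0,0,27],[0,0,0.2,0,0,0,27],[0,0,0.27,0,0,0,27],[0,0,0.3,0,0,0,27],[0,0,0.3,0,0,0,27]]}'
python3 -m creep '{"rows":[[0,0,0.03,0,0,0,27],[0,0,0.03,0,0,0,27]]}'
```

```text
clock: 40.45
tcp_pos: [0.4206, -0.2072, 0.0406]
orientation: [-3.141, 0.068, 0.0]
contact_force: [0.3, -0.5, -0.2]
grip_width: 0.0306
gripper_force: 39.7
clock: 40.7
tcp_pos: [0.4206, -0.2072, 0.0398]
orientation: [3.141, -0.068, 0.0]
contact_force: [0.2, -0.2, -0.5]
grip_width: 0.0305
gripper_force: 39.7
```

```bash
python3 -m creep '{"rows":[[0,0,0.03,0,0,0,27],[0,0,0.03,0,0,0,27]]}'; python3 -m creep '{"rows":[[0,0,0.02,0,0,0,27],[0,0,0.02,0,0,0,27]]}'
```

```text
clock: 40.95
tcp_pos: [0.4208, -0.2073, 0.0394]
orientation: [3.141, -0.068, 0.0]
contact_force: [-1.8, -1.1, 4.6]
grip_width: 0.0308
gripper_force: 40.3
clock: 41.2
tcp_pos: [0.4208, -0.2073, 0.0393]
orientation: [3.141, -0.068, 0.001]
contact_force: [-3.1, 1.4, 12.0]
grip_width: 0.0309
gripper_force: 41.1
```

```bash
python3 -m creep '{"rows":[[0,0,-0.04,0,0,0,27],[0,0,-0.04,0,0,0,37],[0,0,-0.04,0,0,0,47],[0,0,-0.04,0,0,0,60],[0,0,-0.04,0,0,0,65],[0,0,-0.04,0,0,0,65]]}' 40
python3 -m creep '{"rows":[[0,0,-0.5,0,0,0,65],[0,0,-1.2,0,0,0,65],[0,0,-2,0,0,0,70],[0,0,-2.8,0,0,0,75],[0,0,-3.6,0,0,0,80],[0,0,-4.4,0,0,0,85],[0,0,-5.1,0,0,0,85],[0,0,-5.7,0,0,0,85],[0,0,-6,0,0,0,85]]}' 
python3 -m creep '{"rows":[[0.5,-1.5,0,0,0,0,85],[1,-3,0,0,0,0,85],[1.5,-5,0,0,0,0,85],[2,-7,0,0,0,0,85],[2.5,-9,0,0,0,0,85],[3,-11,0,0,0,0,85],[3,-12,0,0,0,0,85],[3,-12,0,0,0,0,85],[3,-12,0,0,0,0,85]]}'
python3 - <<'E'
from h import *
from bench import optics
f=optics.grab_frame("top");g=optics.grab_frame("scene")
a=cv2.resize(f["color"][140:300,390:490],(375,600));b=cv2.resize(g["color"][140:260,150:240],(420,560))
c=np.zeros((600,800,3),np.uint8);c[:,:375]=a;c[:560,380:]=b
cv2.imwrite("pics/end.png",c)
E
```

```text
clock: 41.95
tcp_pos: [0.4206, -0.2072, 0.0395]
orientation: [-3.141, 0.068, 0.0]
contact_force: [0.2, -0.1, -1.0]
grip_width: 0.0647
gripper_force: 0.0
clock: 43.08
tcp_pos: [0.4209, -0.2073, 0.1908]
orientation: [3.14, -0.068, 0.002]
contact_force: [0.1, 0.9, 0.1]
grip_width: 0.0851
gripper_force: 0.0
clock: 44.2
tcp_pos: [0.5081, 0.0879, 0.1893]
orientation: [3.14, -0.069, -0.001]
contact_force: [-0.8, -0.1, -1.3]
grip_width: 0.0849
gripper_force: 0.0
```

View pics/end.png

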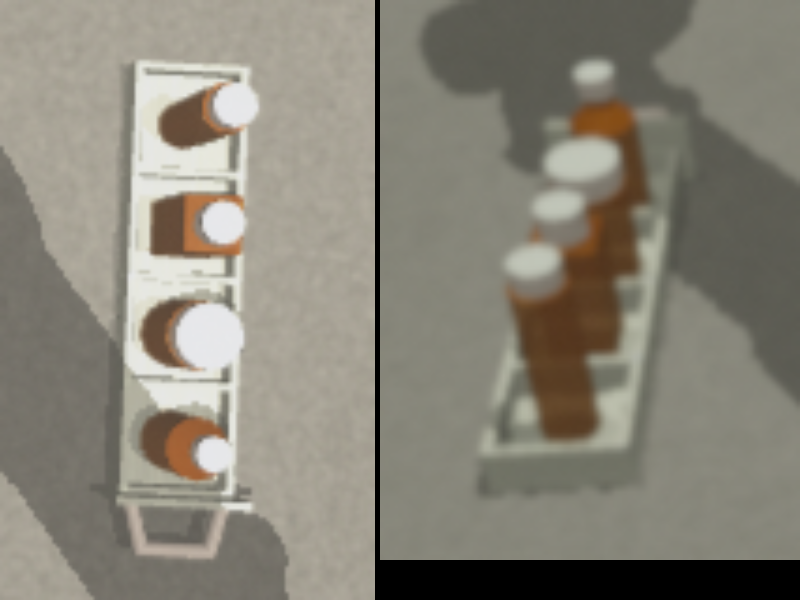

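All four bottles stand upright in their own pockets: necked (212,454) at the handle, then squat (208,336), square (222,222), and tall (235,105) farthest. Handing in.

```bash
python3 -c "
from bench import r
print(r.hand_in())"
```

```text
the job is handed in; nothing more can be done
None
```

The job is handed in at about 44 s: all four bottles stand upright and released in the rack in reverse order (necked at the handle, then squat, square, and tall farthest), checked in the last top and scene pictures.

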